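# Short spin in the benchtop centrifuge

### The arm

A 6-joint arm with a two-finger parallel gripper is mounted at the origin on a cart in front of the work surface, level with it; the furniture and walls round the work are solid. World frame = base frame: x ahead of the robot, y to its left, z up, the work surface at z = 0. Lengths are in m, angles in rad, forces in N, time in s.
With the tool pointing down it reaches from about 0.35 to 0.95 m from the base axis. Payload 17.4 kg.
Tool frame: the origin (TCP) lies midway between the tips of the shut fingers; the grasp point (between the pads) lies 19 mm behind it; z points along the fingers, y is the direction in which the jaws open and shut (so a half turn about z gives the same grasp; the last joint's range is limited). The gripper opens to 93 mm and grips with 3 to 60 N. Pads are 15 mm wide; open, the fingers measure 128 mm over their backs; the gripper's body (75 mm by 188 mm) begins 65 mm behind the grasp point.
Start: joints at [1.219, 0.116, 1.442, -0, 1.584, -0.038], TCP at [0.208, 0.642, 0.219] pointing down, gripper open.
Joint ranges: [-2.83, 2.83], [-0.83, 2.19], [0.07, 2.5], [-1.14, 4.28], [0.01, 3], [-2.97, 2.97]. Speed limits (rad/s): [1.89, 1.89, 2.22, 3.14, 3.14, 3.14].

### API

Orientations are given as a unit quaternion [w, x, y, z].
In Python, from station import * gives the robot as it stands. The module is installed in compiled form; this text tells all that it offers.
- The arm moves only by the shell command python3 -m creep 'ROWS' [FORCE]. ROWS is JSON, a list of rows, each a list of 3 entries, a list of its own where there are three numbers: the shift along the tool's x, y, z in cm, then the turn, a rotation vector about the tool's x, y, z in rad, then the gripper command: -1 is fully open, 1 is shut, values between are in proportion. A call has 1 to 12 rows; each row shifts and turns the commanded pose from where the row before left it, along the tool's axes as they then stand; what a row does not reach is not made up. A row lasts 1/12 s, in which the tool goes at most 41.7 mm and 7.16 degrees, less where a joint would pass 70% of its speed; a pose out of reach is approached as far as the arm can. A call is refused whole if a number of a shift passes 4.17 or a number of a turn 0.125, either way. A call with a gripper value outside its range is refused whole. The fingers move at their own pace and stop on an object; FORCE is the grip in N (left out, the last holds). Time passes only in rows, so rows that do not move let the fingers close. It gives the time, the measured TCP pose, the force and the opening at its end, in the units of the state.
- state(): the state, without advancing time (a new reading comes with each control period).
- snapshot(name): name is "side" or "top" or "wrist"; returns the picture (384x512x3 uint8, red, green, blue); there is no depth.
- calibration(name): a dict with "fov_y" (degrees; the focal length in pixels is half the picture's height over the tangent of half this angle, whatever the lens; pixels are square), "cx", "cy" (the principal point, pixels), "position" and "orientation" of the camera in the world. Camera axes: x right, y down, z forward; pixel columns grow to the right and rows downward; lengths in m; the calibration is good to about 2 mm. A picture is of the moment at which its call begins: read the wrist's pose just before it. calibration takes no time and is no camera call; for the wrist camera it gives the pose at the moment of the call.
- finish_job(): hands the job in, once; it reports no verdict.
The state is a dict: "time": time; "qpos": joint angles; "joint_velocities": joint speeds; "tau": joint torques, N m; "position": TCP position; "tool_rot": TCP orientation; "contact_force": force on the tool from outside, world axes, zero at the start; "ft_torque": the same for the moment, N m; "width": finger opening in m.
Only numpy, scipy, OpenCV 4.12 (cv2) and the standard library are available. Lean on these libraries where they do the work, as an engineer would, in place of code of your own. Each camera call takes 0.05 s, during which the arm holds its last target.

### The job

Give the tubes in the small benchtop centrifuge a short spin, working only with your closed fingertips: first, while the lid is still up for the self-test, switch the machine on by pressing down the raised end of the rocker on its sloping panel; then push the open lid down from its outer side until the latch holds it shut by itself. Last, press the oblong key fully down and keep it down: the machine spins only while this key is held, so finish while still holding it, with your hand off the lid. Leave the round key and the lid-release button on the front alone, stay out of the bowl and off the inner face of the lid, and do not lift or shift any of the things standing round the machine.

Things in the scene. Friction and masses are not known exactly. Their poses are not given: they have to be found in the camera images.
- centrifuge: White benchtop microcentrifuge, standing firm, 290 mm deep, 250 mm wide, 137 mm high with its lid shut. Origin: under its middle, on the bench; its -x axis points out of its front (towards the robot), +y to its left as seen from the robot, z up. The level deck, 117 mm high, with the round bowl (140 mm wide) lies behind x = -0.05.
- panel_mid (a point): Control panel in front of the deck, 100 x 250 mm, sloping down towards the front at 0.24 rad, from 117 mm to 93 mm high. The point is the middle of its surface; its axes are the machine's. From left to right on it: dark display, round key, oblong key, black rocker at the right-hand end (y = -0.09).
- rocker (a joint): Power rocker, V-shaped, black, 22 mm wide and 37 mm long up the slope; turns about a crosswise axis in its middle. 0 rad = off (front end down, rear end raised about 11 mm off the panel), 0.4 rad = on (rear end down and parallel with the panel, 4.5 mm off it). Stays where it is put; about 2 to 3 N on the raised end moves it.
- rocker_end (a point): Point on top of the rear (raised) half of the rocker, 12 mm up the slope from its axis: press here, down, about 5 mm.
- lid (a joint): Angle of the lid, rad: 0 = shut, about 1 = standing open, 1.25 = open stop. Stiff rear hinge with a lifting strut: it stays where it is left when open, but springs up to about 0.6 if let go unlatched. 1 to 3 N at the front edge moves it, about 5 N pushes the striker past the latch in the last 14 mm (0.08 rad), which catches when the lid is fully down; then it stays at 0.015 by itself.
- lid_press (a point): Middle of the lid's outer face (top when shut, rear when open), 160 mm from the hinge axis along the lid and 13 mm outside it. z axis: outward normal of the lid; -x: from hinge to front edge, which is 23 mm further, its 70 mm wide lip 10 mm beyond that. The lid is a grey slab, 178 x 214 x 18 mm.
- lid_hinge (a point): Middle of the lid's hinge axis, at the rear of the machine, 124 mm above the bench. The axis is the machine's y axis.
- rotor: Metal rotor with microtubes in the bowl, 120 mm wide, below the deck. Not to be touched. Origin in the middle of its underside.
- spin_key (a joint): Short-spin key: oblong white key with round ends, 38 mm across the machine, 18 mm up the slope. Travel in m, into the panel square to it: 0 = up (7 mm proud of the panel), 0.004 = fully down (3 mm proud). A spring pushes it back: 1.5 N to start, 4 N fully down.
- spin_key_top (a point): Middle of the top face of the oblong short-spin key. Its z axis points out of the panel. 50 mm from the middle of the round key, 62 mm from the middle of the rocker.
- start_key (a joint): Round white start/stop key, 18 mm wide, to the left of the oblong key; travel in m, 0 = up, 0.004 = down. Leave it alone.
- release (a joint): Lid-release push button, 34 x 16 mm, on the machine's front face below the panel; travel in m, pushed in = larger. It carries the latch pawl, so it moves by itself by up to 5 mm while the lid goes past the latch, and is back at 0 when the latch has caught. Not to be touched.
- beaker: Glass beaker, 54 mm wide, 69 mm high, left of the machine. Origin: middle of the underside.
- dropper_bottle: Dropper bottle, 37 mm wide, 133 mm high, right of the machine near the panel. Origin: middle of the underside.
- tumbler: Clear plastic cup, 75 mm wide, 72 mm high, right of the machine. Origin: middle of the underside.
- petri_1: Petri dish, 91 mm wide, 15 mm high, left of the machine towards the rear. Origin: middle of the underside.
- petri_2: Petri dish, the same, lying on top of the first.
- pack_2: Small carton, 27 x 62 x 76 mm, standing at the front edge of the bench on the left. Origin: middle of the underside.
- spatula: Thin metal spatula, 188 mm long, 5 mm high, lying at the front edge on the right. Origin: middle of the underside.

How it is judged:
On the way, in this order (a step that is already met when the one before it is completed fails the run):
1. the rocker is on while the lid is still up (value of joint rocker above 0.3 rad and value of joint lid above 0.4 rad), for 0.2 s.
2. the lid is shut and held by its latch, with the hand off it (value of joint lid below 0.03 rad and value of joint release below 0.003 m and contact force between each of the arm, the fingers and lid below 0.3 N), for 0.3 s.
3. the oblong key is held down with the lid latched (value of joint lid below 0.03 rad and value of joint release below 0.003 m and value of joint spin_key above 0.0025 m), for 0.3 s.
At the end, for the whole second after the job is handed in: Rocker on (beyond 0.3 of 0.4 rad); lid shut (below 0.03 rad), latch caught (release button within 3 mm of its rest), lid not touched; oblong key held at least 2.5 mm down by the fingers; round key up; the things round the machine within 25 mm of where they stood (all of step 3 and value of joint rocker above 0.3 rad and contact force between each of the arm, the fingers and lid below 0.3 N and contact force between the fingers and spin_key above 0.5 N and value of joint start_key below 0.0015 m and distance of each of beaker, dropper_bottle, tumbler, petri_1, petri_2, pack_2, spatula from where it was at the start of the episode below 0.025 m); the arm keeps its last pose, push and grip.
It fails at once if the oblong key is pressed before the lid is shut (value of joint spin_key above 0.0025 m and value of joint lid above 0.06 rad).
It fails at once if the round key is pressed (value of joint start_key above 0.0025 m).
It fails at once if the lid-release button is pushed by the robot (contact force between any of the arm, the fingers and release above 1 N).
It fails at once if the robot reaches into the bowl or holds the lid by its inner face (contact force between any of the arm, the fingers and rotor above 1 N or contact force between any of the arm, the fingers and lid_c2 above 1 N).
It fails at once if a thing beside the machine is lifted or shifted by more than 25 mm (distance of any of beaker, dropper_bottle, tumbler, petri_1, petri_2, pack_2, spatula from where it was at the start of the episode above 0.025 m).
It also fails if it takes over 51 s, if anything falls off the work surface, if the arm or the gripper's body presses on something with over 40 N, if the wrist force passes 120 N, or if a joint passes its speed limit or range.

## Working session

There is one attempt and no reset: what is moved stays moved. The work goes in short steps, Python scripts to look and compute and a shell command to move; the robot and the scene stay as the last step left them, time stands still between calls to the robot, and variables do not carry over. Pictures are saved under pics/ and viewed, and the job is handed in when it is done.

```bash
mkdir -p pics
python3 - <<'E'
from station import *
import cv2
s=state();print(s)
for n in("side","top","wrist"):
    print(n,calibration(n))
    cv2.imwrite(f"pics/{n}0.png",snapshot(n)[:,:,::-1])
E
```

```text
{'time': 0.0, 'qpos': array([ 1.21921074e+00,  1.16471338e-01,  1.44226894e+00, -3.06369176e-06,
        1.58399854e+00, -3.78024712e-02]), 'joint_velocities': array([-0.00133698,  0.00181551, -0.00091855, -0.00104152,  0.00031977,
        0.00032356]), 'tau': array([ 5.34847495e-04, -7.21280909e+01, -6.22597289e+01,  7.78815011e-02,
        2.39225978e-02, -9.78222261e-05]), 'position': array([0.20828446, 0.64184312, 0.21791277]), 'tool_rot': array([-1.09369841e-04,  1.56248697e-01,  9.87717579e-01, -5.62553789e-04]), 'contact_force': array([ 0.31857091,  0.62045041, -0.18506061]), 'ft_torque': array([-0.02989818, -0.02063629,  0.03210022]), 'width': 0.09309102156437439}
side {'fov_y': 55.901270819102464, 'cx': 255.29389583636143, 'cy': 186.12637819511843, 'position': array([ 0.17706878, -0.64404598,  0.7656222 ]), 'orientation': array([-0.38841866,  0.88632532, -0.22991108,  0.10343721])}
top {'fov_y': 55.00458335766783, 'cx': 259.17242888428046, 'cy': 187.27306561731868, 'position': array([ 0.31978311, -0.00746353,  1.16207625]), 'orientation': array([ 0.07206595, -0.70127096,  0.70544292, -0.0733201 ])}
wrist {'fov_y': 65.14788261802562, 'cx': 255.74898856482812, 'cy': 191.37335390400136, 'position': array([0.13843724, 0.66508403, 0.38293087]), 'orientation': array([0.1096838 , 0.80129712, 0.58285657, 0.07855317])}
```

View pics/side0.png

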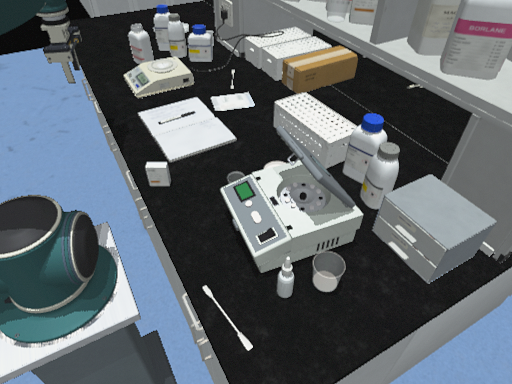

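View pics/top0.png

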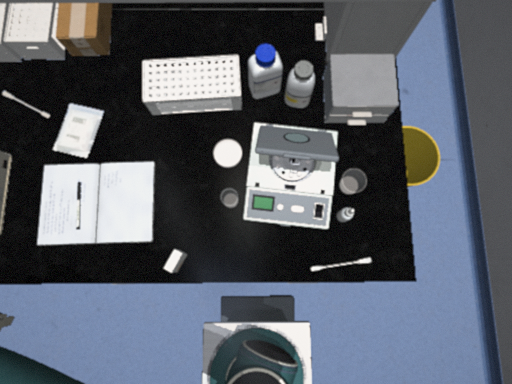

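View pics/wrist0.png

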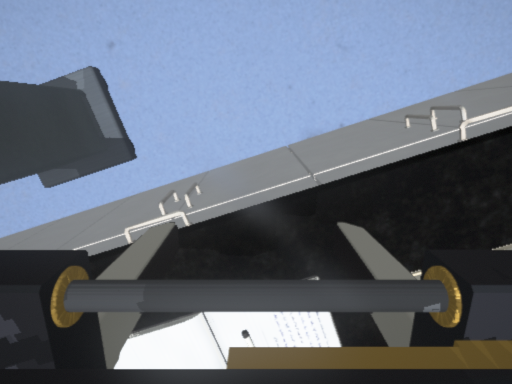

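The side and top views show the centrifuge clearly: at about (290,215) in side and (292,175) in top. The display is on the left, then the round key, the oblong key and the rocker. I'll enlarge both.

Run:
```python
import cv2
a=cv2.imread("pics/side0.png")[140:300,210:370];cv2.imwrite("pics/side0z.png",cv2.resize(a,None,fx=3.7,fy=3.7,interpolation=cv2.INTER_CUBIC))
a=cv2.imread("pics/top0.png")[115:235,210:370];cv2.imwrite("pics/top0z.png",cv2.resize(a,None,fx=5,fy=5,interpolation=cv2.INTER_CUBIC))
```

```text
(no output)
```

View pics/side0z.png

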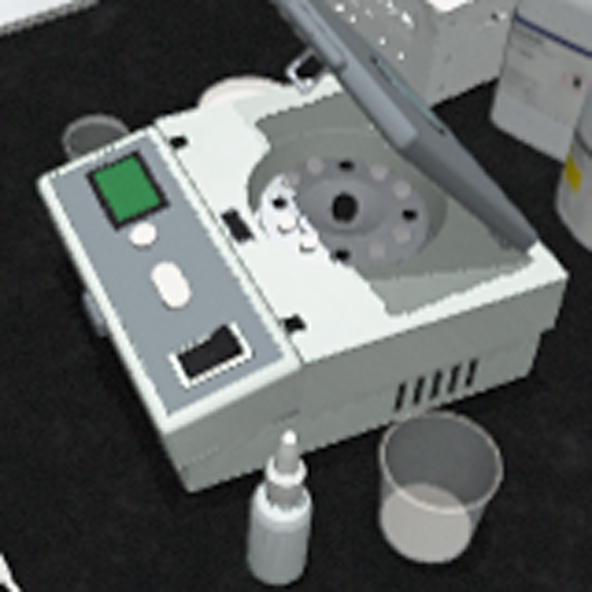

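View pics/top0z.png

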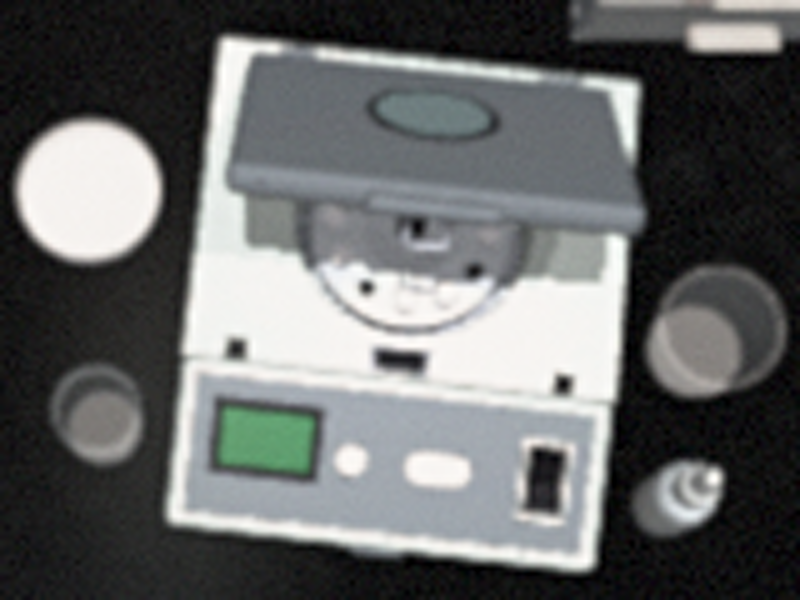

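The top zoom shows the oblong key at (437,469), the round key at (350,460) and the rocker at (545,480). The side zoom shows them at (170,286), (144,235) and (212,352). I'll measure the points by ray casting and triangulation.

```bash
cat > h.py <<'E'
import numpy as np
from station import *
from scipy.spatial.transform import Rotation as R
def rot(q): return R.from_quat([q[1],q[2],q[3],q[0]])
def ray(c,uv,h=384):
    f=h/2/np.tan(np.radians(c["fov_y"]/2))
    d=np.array([(uv[0]-c["cx"])/f,(uv[1]-c["cy"])/f,1.]);d=rot(c["orientation"]).apply(d)
    return np.array(c["position"]),d/np.linalg.norm(d)
def plane(c,uv,z):
    p,d=ray(c,uv);return p+d*(z-p[2])/d[2]
def tri(*rs):
    A=np.zeros((3,3));b=np.zeros(3)
    for p,d in rs:
        M=np.eye(3)-np.outer(d,d);A+=M;b+=M@p
    x=np.linalg.solve(A,b)
    return x,[round(float(np.linalg.norm((np.eye(3)-np.outer(d,d))@(x-p)))*1000,1) for p,d in rs]
E
python3 - <<'E'
from h import *
import cv2
np.set_printoptions(precision=4,suppress=True)
T=calibration("top");S=calibration("side")
tz=lambda u,v:((u+.5)/5-.5+210,(v+.5)/5-.5+115)
sz=lambda u,v:((u+.5)/3.7-.5+210,(v+.5)/3.7-.5+140)
for n,t,s in [("round",(350,460),(144,235)),("oblong",(437,469),(170,286)),("rocker",(545,480),(212,352)),
  ("disp",(267,440),(127,190)),("botTip",(710,474),(289,438)),("lidlipL",(372,200),None),("deckRL",(220,37),None),("deckRR",(642,78),None),("panRL",(183,358),(155,122)),("panRR",(612,404),(300,360)),("panFL",(166,522),(40,183)),("panFR",(598,570),(163,432)),
  ("lidFR",(645,222),(415,150)),("lidRear R",(605,95),(535,240))]:
    t=tz(*t);print(n,"z.117",plane(T,t,.117),"z.093",plane(T,t,.093),tri(ray(T,t),ray(S,sz(*s))) if s else "")
E
```

```text
round z.117 [ 0.4812 -0.0682  0.117 ] z.093 [ 0.485  -0.0695  0.093 ] (array([ 0.4826, -0.0687,  0.1076]), [0.1, 0.1])
oblong z.117 [ 0.4757 -0.1178  0.117 ] z.093 [ 0.4793 -0.1204  0.093 ] (array([ 0.4763, -0.1186,  0.1069]), [1.0, 1.0])
rocker z.117 [ 0.469  -0.1794  0.117 ] z.093 [ 0.4725 -0.1834  0.093 ] (array([ 0.4706, -0.181 ,  0.1074]), [0.2, 0.2])
disp z.117 [ 0.4931 -0.0207  0.117 ] z.093 [ 0.4971 -0.021   0.093 ] (array([ 0.4948, -0.0208,  0.1052]), [0.3, 0.3])
botTip z.117 [ 0.4719 -0.2739  0.117 ] z.093 [ 0.4754 -0.2801  0.093 ] (array([ 0.4698, -0.2713,  0.1258]), [0.9, 0.9])
lidlipL z.117 [ 0.6362 -0.0838  0.117 ] z.093 [ 0.6434 -0.0856  0.093 ] 
deckRL z.117 [0.7387 0.0055 0.117 ] z.093 [0.7483 0.0058 0.093 ] 
deckRR z.117 [ 0.7112 -0.2469  0.117 ] z.093 [ 0.7202 -0.2524  0.093 ] 
panRL z.117 [0.5415 0.0276 0.117 ] z.093 [0.5466 0.0284 0.093 ] (array([0.5431, 0.0274, 0.1131]), [0.8, 0.8])
panRR z.117 [ 0.513  -0.2198  0.117 ] z.093 [ 0.5174 -0.2246  0.093 ] (array([ 0.5123, -0.2195,  0.1163]), [0.9, 0.9])
panFL z.117 [0.4462 0.0371 0.117 ] z.093 [0.4491 0.0381 0.093 ] (array([0.4511, 0.0383, 0.0831]), [0.8, 0.8])
panFR z.117 [ 0.4175 -0.2074  0.117 ] z.093 [ 0.4198 -0.212   0.093 ] (array([ 0.419 , -0.2116,  0.094 ]), [0.7, 0.7])
lidFR z.117 [ 0.6218 -0.2442  0.117 ] z.093 [ 0.6287 -0.2497  0.093 ] (array([ 0.5821, -0.213 ,  0.2556]), [0.4, 0.4])
lidRear R z.117 [ 0.7006 -0.2243  0.117 ] z.093 [ 0.7094 -0.2293  0.093 ] (array([ 0.6946, -0.2209,  0.1338]), [0.1, 0.1])
```

Measurements check out: round–oblong distance is 50.3 mm and oblong–rocker is 62.7 mm, against 50 and 62 given. Machine yaw is about -0.112 rad, panel_mid is about (0.481, -0.0915), and the rocker is at (0.4708, -0.181). Next I'll close the fingers, turn to the machine's yaw and travel to above the panel.

```bash
python3 -m creep '[[[0,0,0],[0,0,-0.101],1],[[0,0,0],[0,0,-0.101],1],[[-1.5,-3.3,0],[0,0,0],1],[[-1.5,-3.3,0],[0,0,0],1],[[-1.5,-3.3,0],[0,0,0],1],[[-1.5,-3.3,0],[0,0,0],1],[[-1.5,-3.3,0],[0,0,0],1],[[-1.5,-3.3,0],[0,0,0],1],[[-1.5,-3.3,0],[0,0,0],1],[[-1.5,-3.3,0],[0,0,0],1],[[-1.5,-3.3,0],[0,0,0],1],[[-1.5,-3.3,0],[0,0,0],1]]' 20
```

```text
time: 1.15
position: [0.3206, 0.2957, 0.2185]
tool_rot: [0.0, 0.056, 0.998, -0.0]
contact_force: [0.5, -0.1, -0.4]
width: 0.0176
```

```bash
python3 -m creep '[[[-1.75,-3.7,0],[0,0,0],1],[[-1.75,-3.7,0],[0,0,0],1],[[-1.75,-3.7,0],[0,0,0],1],[[-1.75,-3.7,0],[0,0,0],1],[[-1.75,-3.7,0],[0,0,0],1],[[-1.75,-3.7,0],[0,0,0],1],[[-1.75,-3.7,0],[0,0,0],1],[[-1.75,-3.7,0],[0,0,0],1],[[-1.75,-3.7,0],[0,0,0],1],[[-1.75,-3.7,0],[0,0,0],1],[[-1.0,-3.0,0],[0,-0.12,0],1],[[0,0,0],[0,-0.12,0],1]]'
cat > look.py <<'E'
import sys,cv2
from h import *
np.set_printoptions(precision=4,suppress=True)
i=sys.argv[1]
s=state();print(s["time"],s["position"],s["tool_rot"],s["contact_force"],s["width"])
for n in sys.argv[2:]:
    im=snapshot(n)[:,:,::-1]
    if n=="side": im=im[100:300,190:390];k=3
    elif n=="top": im=im[95:235,210:370];k=4.2
    else:k=1.5
    cv2.imwrite(f"pics/{n}{i}.png",cv2.resize(im,None,fx=k,fy=k,interpolation=cv2.INTER_CUBIC))
E
python3 look.py 1 side wrist top
```

```text
time: 2.15
position: [0.4612, -0.1253, 0.2172]
tool_rot: [0.12, 0.057, 0.991, -0.008]
contact_force: [0.6, 0.9, 1.1]
width: 0.0003
2.15 [ 0.4612 -0.1253  0.2172] [ 0.1198  0.0572  0.9911 -0.0076] [0.6198 0.8972 1.1341] 0.00034789839146231007
```

View pics/side1.png

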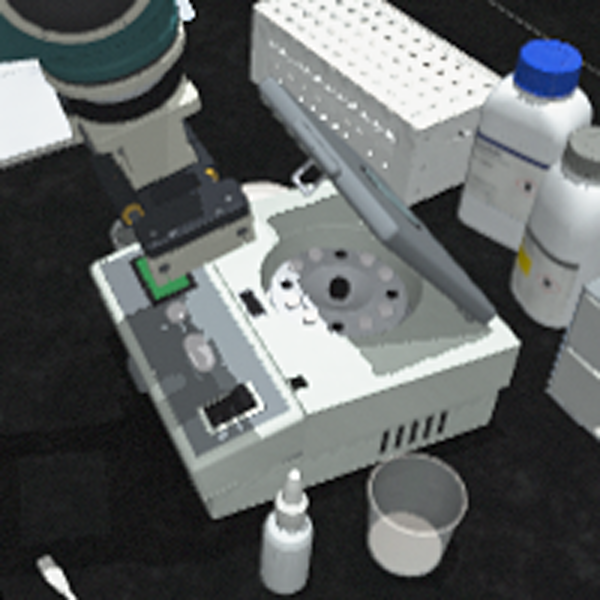

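View pics/wrist1.png

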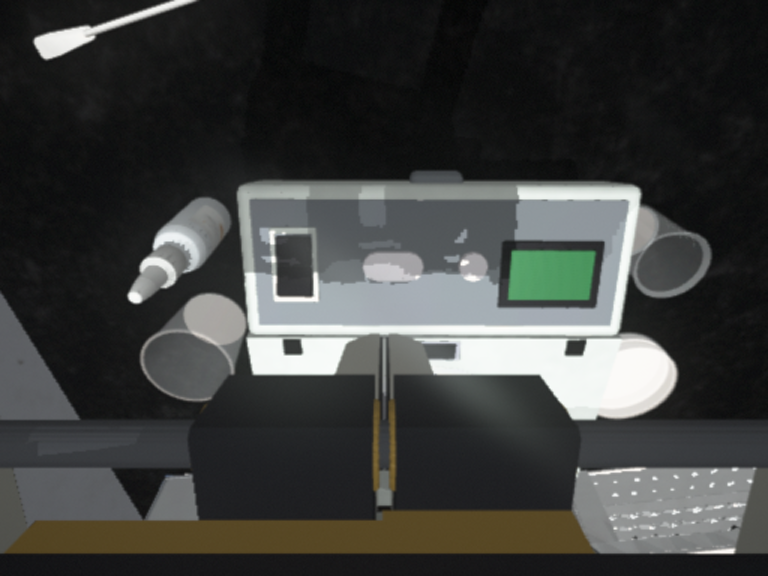

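View pics/top1.png

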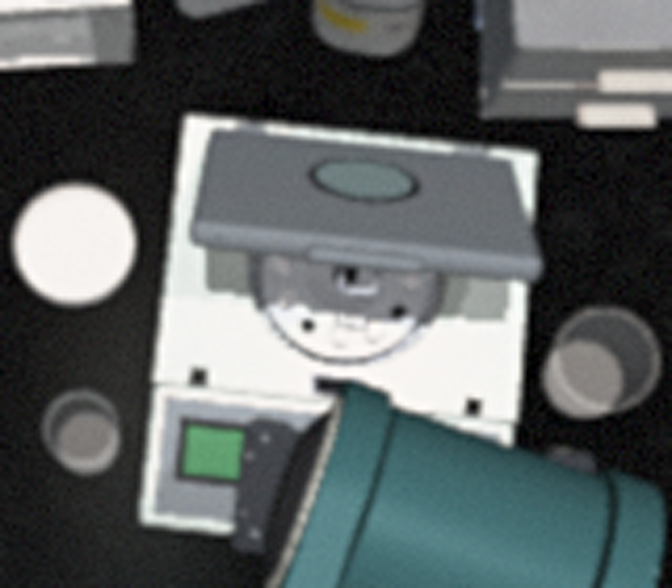

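The wrist view shows the panel square in the image: rocker at (294,265), oblong key (393,267), round key (473,266). Fingers are shut. I'll cross-check positions from this view and the side view.

Run:
```python
from h import *
np.set_printoptions(precision=4,suppress=True)
W=calibration("wrist")
w=lambda u,v:((u+.5)/1.5-.5,(v+.5)/1.5-.5)
for n,p,z in [("rock",(294,265),.109),("oblong",(393,267),.112),("round",(473,266),.112),("rearL",(615,335),.117),("rearR",(250,333),.117)]:
    print(n,plane(W,w(*p),z))
s=state();r=rot(s["tool_rot"]);p=s["position"];print(p,r.as_matrix())
for t in [(.4824,-.1823,.14),(.4824,-.1823,.1125)]: print(r.inv().apply(np.array(t)-p)*100)
```

```text
rock [ 0.4669 -0.1786  0.109 ]
oblong [ 0.4737 -0.1171  0.112 ]
round [ 0.4786 -0.068   0.112 ]
rearL [0.5376 0.0235 0.117 ]
rearR [ 0.509  -0.2157  0.117 ]
[ 0.4587 -0.1212  0.2188] [[-0.9649  0.1135  0.2367]
 [ 0.1102  0.9935 -0.0271]
 [-0.2382 -0.0001 -0.9712]]
[-1.0811 -5.803   8.3789]
[-0.4261 -5.8028 11.0498]
```

```bash
python3 -m creep '[[[-0.2,-1.4,1.5],[0,0,0],1],[[-0.2,-1.4,2.0],[0,0,0],1],[[-0.2,-1.4,2.0],[0,0,0],1],[[-0.2,-1.5,2.0],[0,0,0],1],[[0,0,0.8],[0,0,0],1],[[0,0,0],[0,0,0],1],[[0,0,0],[0,0,0],1]]'; python3 look.py 2 side wrist
```

```text
time: 2.88
position: [0.481, -0.1796, 0.1401]
tool_rot: [0.119, 0.055, 0.991, -0.006]
contact_force: [-0.2, -0.3, 1.9]
width: 0.0003
2.8833 [ 0.481  -0.1796  0.1401] [ 0.1187  0.0551  0.9914 -0.0063] [-0.1544 -0.2525  1.8743] 0.000299225139123233
```

View pics/side2.png

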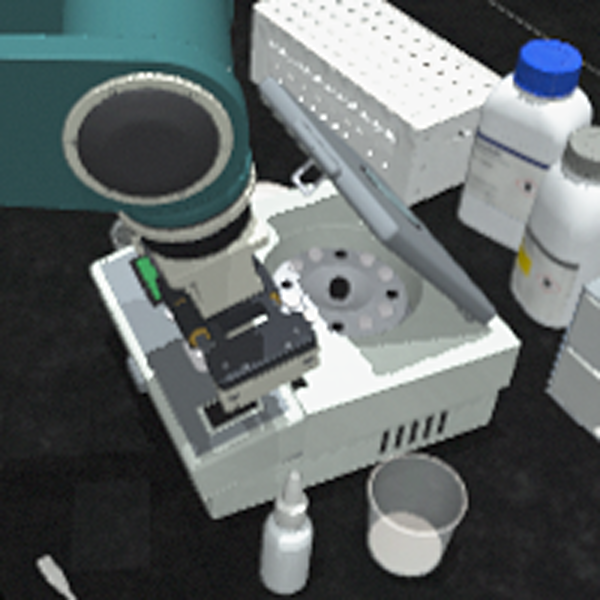

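View pics/wrist2.png

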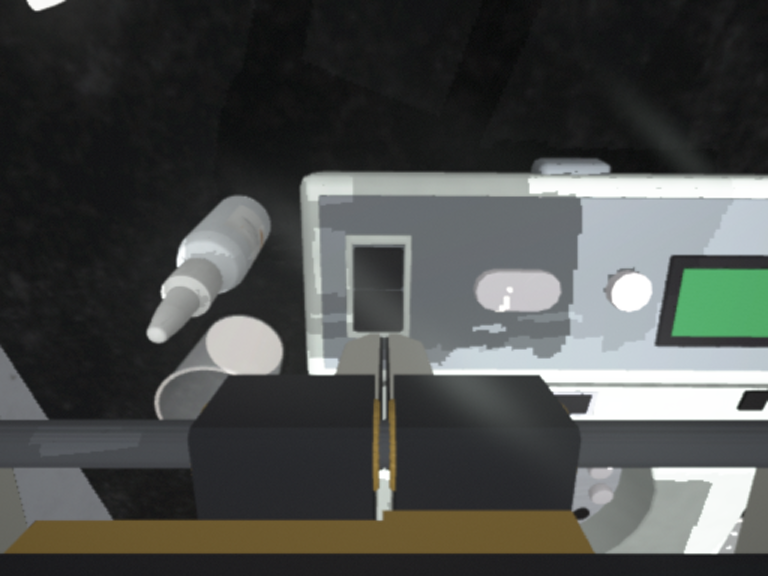

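The rocker is at (378,290) in the wrist view, with its V line at v=289. The fingertips are just behind it at (385,338).

Run:
```python
from h import *
np.set_printoptions(precision=4,suppress=True)
W=calibration("wrist")
w=lambda u,v:((u+.5)/1.5-.5,(v+.5)/1.5-.5)
for n,p,z in [("rockV",(378,289),.109),("rock rear end",(380,331),.12),("oblong",(517,290),.112),("round",(630,290),.112)]:
    print(n,plane(W,w(*p),z))
print(state()["position"])
```

```text
rockV [ 0.469  -0.1809  0.109 ]
rock rear end [ 0.484  -0.1816  0.12  ]
oblong [ 0.4745 -0.1202  0.112 ]
round [ 0.4799 -0.071   0.112 ]
[ 0.4813 -0.1798  0.1413]
```

```bash
python3 -m creep '[[[0.6,-0.15,0],[0,0,0],1],[[0,0,0.8],[0,0,0],1],[[0,0,0.8],[0,0,0],1],[[0,0,0.4],[0,0,0],1],[[0,0,0.2],[0,0,0],1],[[0,0,0],[0,0,0],1]]'
```

```text
time: 3.48
position: [0.48, -0.1818, 0.1165]
tool_rot: [0.119, 0.055, 0.991, -0.007]
contact_force: [-0.5, -0.0, 0.1]
width: 0.0006
```

```bash
python3 -m creep '[[[0,0,0.2],[0,0,0],1],[[0,0,0.2],[0,0,0],1],[[0,0,0],[0,0,0],1],[[0,0,0],[0,0,0],1]]'
```

```text
time: 3.82
position: [0.4809, -0.182, 0.1131]
tool_rot: [0.119, 0.055, 0.991, -0.007]
contact_force: [-0.9, 0.4, 0.1]
width: 0.0004
```

```bash
python3 -m creep '[[[0,0,0.15],[0,0,0],1],[[0,0,0.1],[0,0,0],1],[[0,0,0],[0,0,0],1],[[0,0,0],[0,0,0],1]]'; python3 look.py 3 wrist
```

```text
time: 4.15
position: [0.4814, -0.1821, 0.1126]
tool_rot: [0.119, 0.055, 0.991, -0.007]
contact_force: [-17.9, 6.4, 22.3]
width: 0.0002
4.15 [ 0.4814 -0.1821  0.1126] [ 0.1195  0.0553  0.9913 -0.0069] [-17.9444   6.372   22.2922] 0.0002492081095345467
```

View pics/wrist3.png

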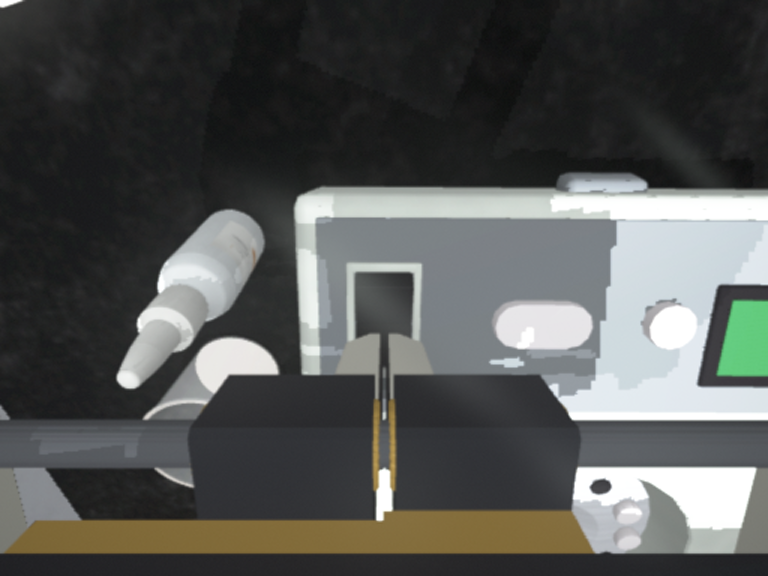

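It met a hard stop at z=0.1126, the predicted "on" height. I'll lift off and check.

```bash
python3 -m creep '[[[0,0,-0.5],[0,0,0],1],[[0,0,-1.5],[0,0,0],1],[[0,0,-2.5],[0,0,0],1],[[0,0,-3],[0,0,0],1],[[0,0,-3],[0,0,0],1],[[0,0,-3],[0,0,0],1],[[0,0,0],[0,0,0],1]]'; python3 look.py 4 side wrist
```

```text
time: 4.78
position: [0.4501, -0.179, 0.2484]
tool_rot: [0.123, 0.055, 0.991, -0.008]
contact_force: [0.6, -0.9, 0.9]
width: 0.0005
4.7833 [ 0.4501 -0.179   0.2484] [ 0.1229  0.0553  0.9908 -0.0083] [ 0.6466 -0.921   0.8805] 0.0005009563262048485
```

View pics/wrist4.png

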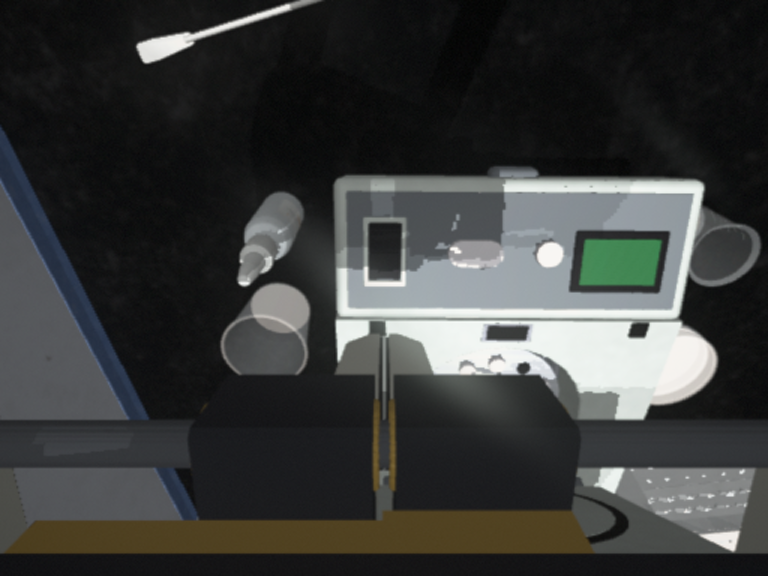

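View pics/side4.png

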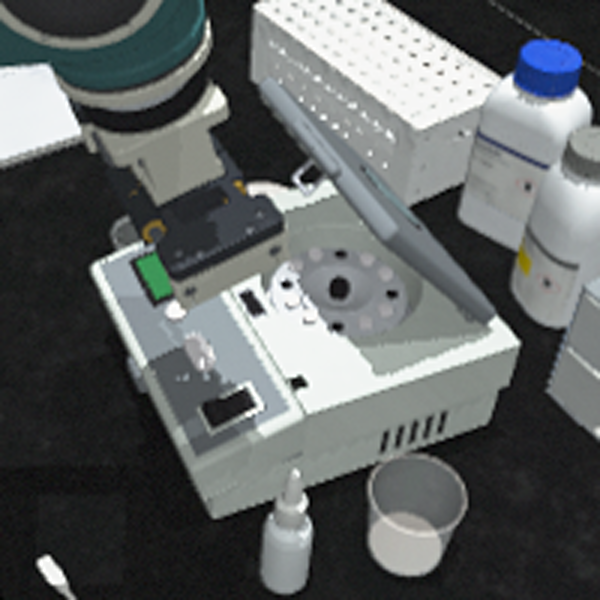

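Run:
```python
import cv2,numpy as np
a=cv2.imread("pics/side2.png");b=cv2.imread("pics/side4.png");c=cv2.imread("pics/side1.png")
z=lambda i:cv2.resize(i[370:450,180:290],None,fx=3.4,fy=3.4)
cv2.imwrite("pics/cmp.png",np.hstack([z(c),z(b)]))
```

```text
(no output)
```

View pics/cmp.png

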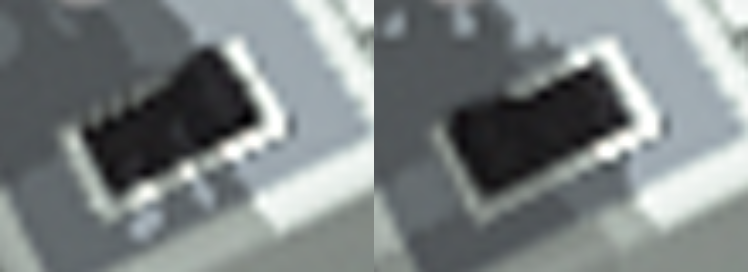

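The rocker has visibly tipped: its rear end is now down inside the bezel. Next is the lid geometry.

Run:
```python
import cv2
a=cv2.imread("pics/top0.png")[120:170,250:345];cv2.imwrite("pics/tl.png",cv2.resize(a,None,fx=8,fy=8,interpolation=cv2.INTER_CUBIC))
a=cv2.imread("pics/side0.png")[122:212,270:362];cv2.imwrite("pics/sl.png",cv2.resize(a,None,fx=6.5,fy=6.5,interpolation=cv2.INTER_CUBIC))
```

```text
(no output)
```

View pics/tl.png

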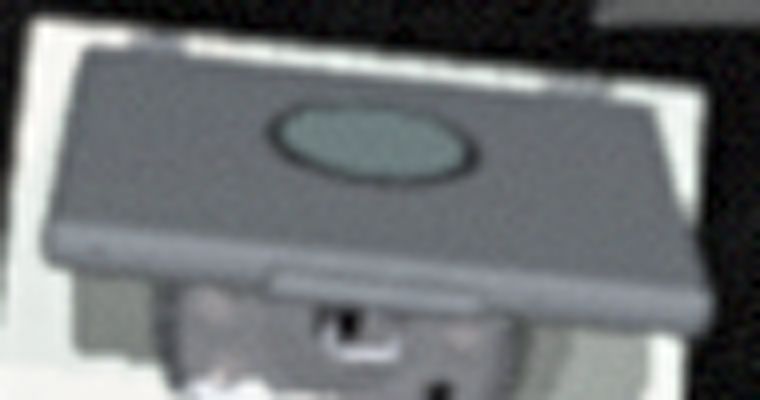

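View pics/sl.png

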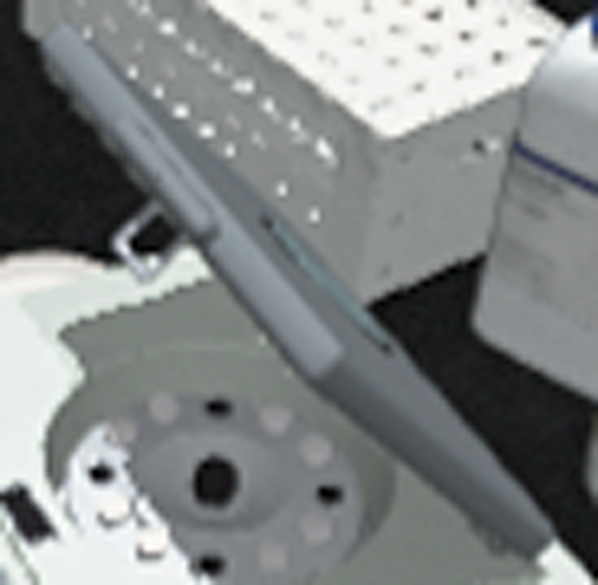

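Run:
```python
from h import *
np.set_printoptions(precision=4,suppress=True)
T=calibration("top");S=calibration("side")
tz=lambda u,v:((u+.5)/8-.5+250,(v+.5)/8-.5+120)
sz=lambda u,v:((u+.5)/6.5-.5+270,(v+.5)/6.5-.5+122)
ps=-.112;X=np.array([np.cos(ps),np.sin(ps),0]);Y=np.array([-np.sin(ps),np.cos(ps),0]);O=np.array([.578,-.103,0])
for n,t,s in [("oFR",(710,292),(345,358)),("iFR",(708,328),(318,380)),("oFL",(50,225),(75,25)),("iFL",(48,262),(45,40)),("oRR",(650,108),(552,530))]:
    x,e=tri(ray(T,tz(*t)),ray(S,sz(*s)));d=x-O;print(n,x,e,"mach",d@X,d@Y,x[2])
```

```text
oFR [ 0.5867 -0.2106  0.2622] [0.9, 0.9] mach 0.020637166138583428 -0.10591686801944061 0.2622441224676454
iFR [ 0.5764 -0.2106  0.257 ] [0.8, 0.8] mach 0.010467998157309682 -0.10707783026179955 0.2570053711676126
oFL [ 0.6119 -0.0021  0.2624] [1.0, 1.0] mach 0.022378130378083776 0.10407117545813883 0.26244101475493353
iFL [ 0.5999 -0.0011  0.2591] [0.3, 0.3] mach 0.01036593640813541 0.1037228739155642 0.2590736603405116
oRR [ 0.6946 -0.2206  0.1384] [0.1, 0.1] mach 0.1289708927218726 -0.10382594479305186 0.13835953150553593
```

Lid angle comes out at about 0.86 rad, hinge near machine x=0.126, and the outer face front edge at z≈0.26–0.27. I'll lift over it and return the tool to vertical.

```bash
python3 -m creep '[[[0,0,-2.5],[0,0.12,0],1],[[0,0,-2.5],[0,0.12,0],1],[[0,0,-2.8],[0,0,0],1],[[0,0,0],[0,0,0],1]]'
cat > m.py <<'E'
from h import *
import sys
np.set_printoptions(precision=4,suppress=True)
ps=-.112;X=np.array([np.cos(ps),np.sin(ps),0]);Y=np.array([-np.sin(ps),np.cos(ps),0]);O=np.array([.578,-.103,0])
s=state();p=np.array(s["position"]);d=p-O;r=rot(s["tool_rot"])
print("t",s["time"],"mach",round(d@X,4),round(d@Y,4),round(p[2],4),"F",s["contact_force"],"rotvec err");print(r.as_matrix())
if len(sys.argv)>1:
    x,y,z=map(float,sys.argv[1:4]);t=O+x*X+y*Y+np.array([0,0,z]);print("tool shift cm",r.inv().apply(t-p)*100)
E
python3 m.py .055 0 .325
```

```text
time: 5.22
position: [0.4423, -0.1778, 0.3218]
tool_rot: [0.0, 0.055, 0.998, -0.0]
contact_force: [0.4, 0.4, 0.9]
width: 0.0002
t 5.2167 mach -0.1265 -0.0895 0.3218 F [0.4204 0.3558 0.9478] rotvec err
[[-0.9938  0.1107  0.0009]
 [ 0.1107  0.9938 -0.0007]
 [-0.001  -0.0006 -1.    ]]
tool shift cm [-18.1585   8.9285  -0.3093]
```

```bash
python3 -m creep '[[[-2.6,1.3,0],[0,0,0],1],[[-2.6,1.3,0],[0,0,0],1],[[-2.6,1.3,0],[0,0,0],1],[[-2.6,1.3,0],[0,0,0],1],[[-2.6,1.3,0],[0,0,0],1],[[-2.6,1.3,0],[0,0,0],1],[[-2.6,1.1,0],[0,0,0],1],[[0,0,0],[0,0,0],1],[[0,0,0],[0,0,0],1]]'; python3 m.py .055 0 .28; python3 look.py 5 side
```

```text
time: 5.97
position: [0.6322, -0.1088, 0.3162]
tool_rot: [-0.002, 0.055, 0.998, 0.0]
contact_force: [0.1, 0.1, -0.1]
width: 0.0006
t 5.9667 mach 0.0545 0.0003 0.3162 F [ 0.0857  0.0645 -0.12  ] rotvec err
[[-0.9939  0.1104 -0.0033]
 [ 0.1104  0.9939  0.0008]
 [ 0.0034  0.0004 -1.    ]]
tool shift cm [-0.0582 -0.0269  3.6172]
5.9667 [ 0.6322 -0.1088  0.3162] [-0.0017  0.0553  0.9985  0.0003] [ 0.0857  0.0645 -0.12  ] 0.0006225654328987143
```

View pics/side5.png

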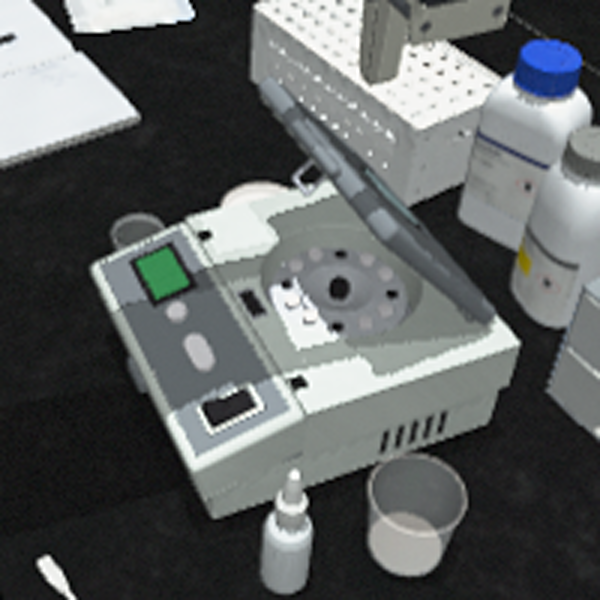

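```bash
python3 -m creep '[[[0.4,0,2.0],[0,0,0],1],[[0.45,0,2.6],[0,0,0],1],[[0.6,0,0.52],[0,0,0],1],[[0.6,0,0.52],[0,0,0],1],[[0.74,0,0.68],[0,0,0],1],[[0,0,0],[0,0,0],1]]'; python3 m.py; python3 look.py 6 side
```

```text
time: 6.52
position: [0.6025, -0.1064, 0.2562]
tool_rot: [0.0, 0.056, 0.998, -0.0]
contact_force: [-0.2, 0.8, -0.6]
width: 0.0008
t 6.5167 mach 0.0247 -0.0006 0.2562 F [-0.2082  0.8082 -0.5814] rotvec err
[[-0.9937  0.112   0.0003]
 [ 0.112   0.9937 -0.0001]
 [-0.0003 -0.     -1.    ]]
6.5167 [ 0.6025 -0.1064  0.2562] [ 0.0001  0.0561  0.9984 -0.    ] [-0.2082  0.8082 -0.5814] 0.000769564638129407
```

View pics/side6.png

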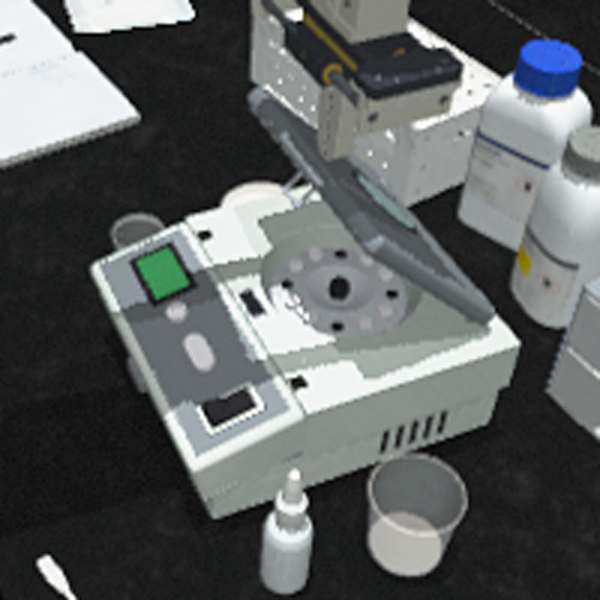

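The lid has begun to close under the fingertip. Continuing along the arc.

```bash
python3 -m creep '[[[0.7,0,0.72],[0,0,0],1],[[0.65,0,0.76],[0,0,0],1],[[0.6,0,0.8],[0,0,0],1],[[0.55,0,0.83],[0,0,0],1],[[0.5,0,0.86],[0,0,0],1],[[0.45,0,0.89],[0,0,0],1],[[0.4,0,0.92],[0,0,0],1],[[0.34,0,0.94],[0,0,0],1],[[0,0,0],[0,0,0],1]]'; python3 m.py; python3 look.py 7 side
```

```text
time: 7.32
position: [0.5611, -0.1014, 0.1862]
tool_rot: [-0.001, 0.056, 0.998, 0.0]
contact_force: [-0.0, 0.1, -0.4]
width: 0.0006
t 7.3167 mach -0.0169 -0.0003 0.1862 F [-0.0131  0.1131 -0.3693] rotvec err
[[-0.9937  0.1116 -0.0025]
 [ 0.1116  0.9937  0.0005]
 [ 0.0025  0.0003 -1.    ]]
7.3167 [ 0.5611 -0.1014  0.1862] [-0.0013  0.0559  0.9984  0.0002] [-0.0131  0.1131 -0.3693] 0.0005912036883330657
```

View pics/side7.png

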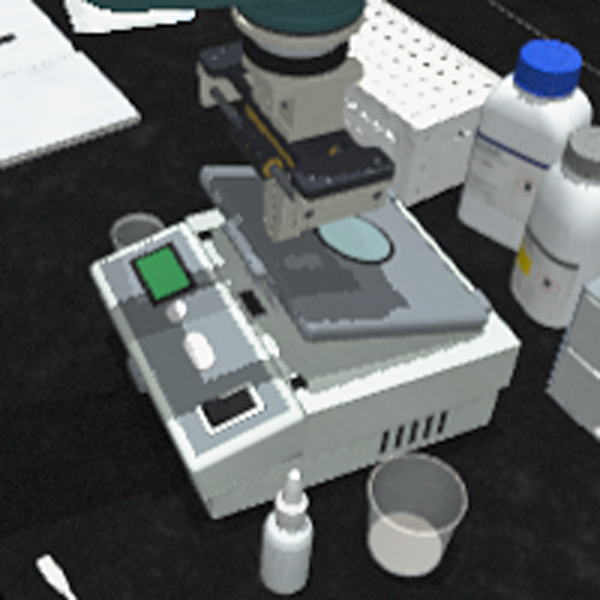

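The lid is at about 0.3 rad and following the fingertips. Now the last stretch, slowing near the latch.

```bash
python3 -m creep '[[[0.3,0,0.9],[0,0,0],1],[[0.25,0,0.9],[0,0,0],1],[[0.2,0,0.9],[0,0,0],1],[[0.1,0,0.7],[0,0,0],1],[[0.05,0,0.5],[0,0,0],1],[[0,0,0.3],[0,0,0],1],[[0,0,0],[0,0,0],1]]'; python3 m.py
```

```text
time: 7.95
position: [0.5531, -0.1005, 0.146]
tool_rot: [-0.0, 0.056, 0.998, 0.0]
contact_force: [-0.3, -1.0, 1.8]
width: 0.0006
t 7.95 mach -0.025 -0.0003 0.146 F [-0.3079 -1.0377  1.7652] rotvec err
[[-0.9938  0.1116 -0.0007]
 [ 0.1116  0.9938  0.0002]
 [ 0.0008  0.0001 -1.    ]]
```

```bash
python3 -m creep '[[[0,0,0.25],[0,0,0],1],[[0,0,0.25],[0,0,0],1],[[0,0,0.2],[0,0,0],1],[[0,0,0.1],[0,0,0],1],[[0,0,0],[0,0,0],1]]'; python3 m.py
```

```text
time: 8.37
position: [0.5533, -0.1006, 0.1383]
tool_rot: [-0.0, 0.056, 0.998, 0.0]
contact_force: [-0.7, 0.4, 0.9]
width: 0.0005
t 8.3667 mach -0.0248 -0.0003 0.1383 F [-0.694   0.3703  0.919 ] rotvec err
[[-0.9938  0.1116 -0.0001]
 [ 0.1116  0.9938  0.    ]
 [ 0.0001  0.     -1.    ]]
```

```bash
python3 -m creep '[[[0,0,0.1],[0,0,0],1],[[0,0,0.1],[0,0,0],1],[[0,0,0],[0,0,0],1],[[0,0,0],[0,0,0],1]]'; python3 m.py|head -1
```

```text
time: 8.7
position: [0.5534, -0.1006, 0.1372]
tool_rot: [0.0, 0.056, 0.998, -0.0]
contact_force: [-4.0, 1.1, 7.1]
width: 0.0005
t 8.7 mach -0.0248 -0.0004 0.1372 F [-3.9568  1.087   7.0531] rotvec err
```

```bash
python3 -m creep '[[[0,0,0.1],[0,0,0],1],[[0,0,0.1],[0,0,0],1],[[0,0,0],[0,0,0],1],[[0,0,0],[0,0,0],1]]'; python3 m.py|head -1
```

```text
time: 9.03
position: [0.5535, -0.1006, 0.137]
tool_rot: [0.001, 0.056, 0.998, -0.0]
contact_force: [-11.8, 1.7, 22.8]
width: 0.0006
t 9.0333 mach -0.0246 -0.0004 0.137 F [-11.7803   1.6747  22.813 ] rotvec err
```

Hard stop at z=0.137, exactly the shut height of 124+13 mm. I'll lift off and see whether the latch holds.

```bash
python3 -m creep '[[[0,0,-0.4],[0,0,0],1],[[0,0,-1],[0,0,0],1],[[0,0,-2],[0,0,0],1],[[0,0,-3],[0,0,0],1],[[0,0,-3],[0,0,0],1],[[0,0,0],[0,0,0],1],[[0,0,0],[0,0,0],1]]'; python3 m.py -.1 -.029 .18; python3 look.py 8 side
```

```text
time: 9.62
position: [0.5539, -0.1007, 0.2307]
tool_rot: [0.002, 0.056, 0.998, -0.0]
contact_force: [-0.1, -0.4, -0.9]
width: 0.0005
t 9.6167 mach -0.0242 -0.0004 0.2307 F [-0.1213 -0.4083 -0.8868] rotvec err
[[-0.9938  0.1116  0.0032]
 [ 0.1116  0.9938 -0.0007]
 [-0.0032 -0.0003 -1.    ]]
tool shift cm [ 7.6009 -2.8567  5.0449]
9.6167 [ 0.5539 -0.1007  0.2307] [ 0.0016  0.0559  0.9984 -0.0003] [-0.1213 -0.4083 -0.8868] 0.0005012758711793715
```

View pics/side8.png

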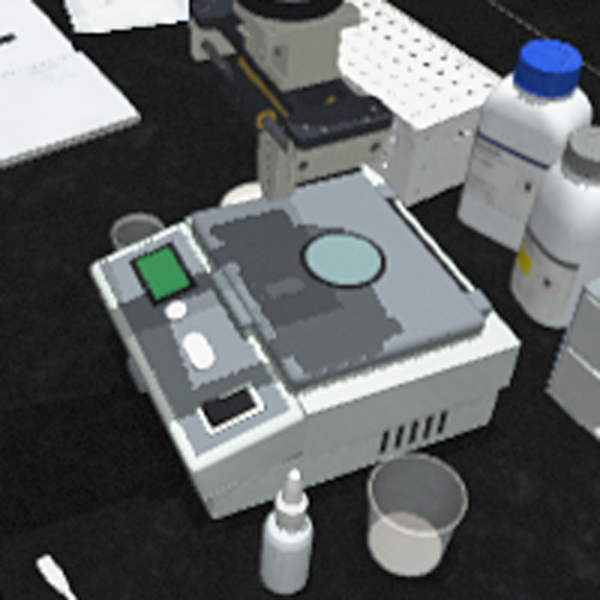

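The lid stays shut by itself. Now to the oblong key at (0.4755, -0.119, 0.112), tilted square to the panel.

```bash
python3 -m creep '[[[2.6,-0.7,0],[0,0,0],1],[[2.6,-0.7,0],[0,0,0],1],[[2.6,-0.7,0],[0,0,0],1],[[2.7,-0.6,0],[0,-0.12,0],1],[[0,0,1.5],[0,-0.12,0],1],[[0,0,2.2],[0,0,0],1],[[0,0,2.2],[0,0,0],1],[[0,0,2.0],[0,0,0],1],[[0,0,0],[0,0,0],1],[[0,0,0],[0,0,0],1]]'; python3 m.py -.1001 -.0274 .112; python3 look.py 9 side wrist
```

```text
time: 10.5
position: [0.4665, -0.1164, 0.1503]
tool_rot: [0.103, 0.056, 0.993, -0.005]
contact_force: [0.1, -0.1, -0.0]
width: 0.0005
t 10.5 mach -0.1093 -0.0257 0.1503 F [ 0.0505 -0.0937 -0.0279] rotvec err
[[-0.9726  0.1113  0.204 ]
 [ 0.1093  0.9938 -0.0213]
 [-0.2051  0.0015 -0.9787]]
tool shift cm [-0.1133 -0.1733  3.9348]
10.5 [ 0.4665 -0.1164  0.1503] [ 0.103   0.0555  0.9931 -0.005 ] [ 0.0505 -0.0937 -0.0279] 0.0005468060612775328
```

View pics/wrist9.png

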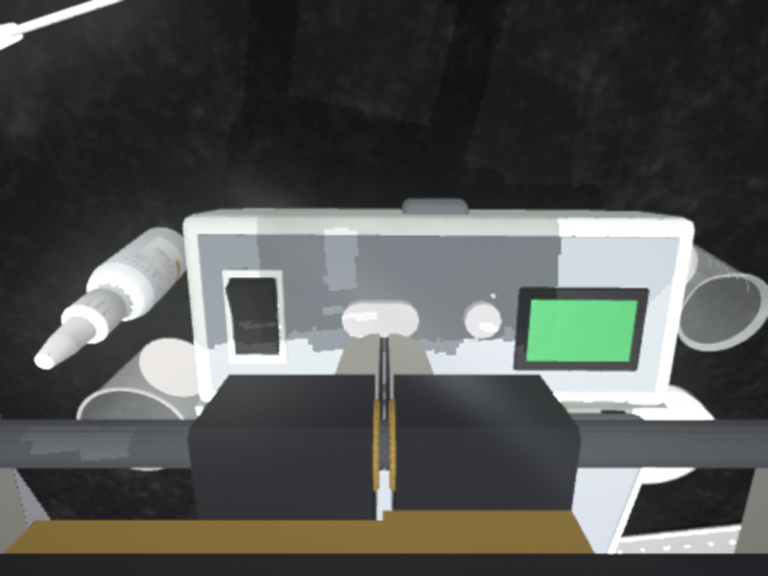

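View pics/side9.png

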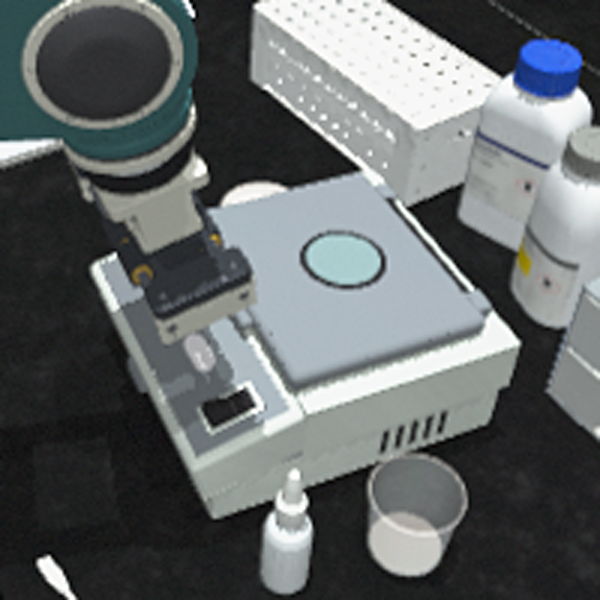

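The key sits at (380,320) in the wrist view, directly in front of the fingertips. Refining the position once more.

```bash
python3 - <<'E'
from h import *
np.set_printoptions(precision=4,suppress=True)
W=calibration("wrist")
w=lambda u,v:((u+.5)/1.5-.5,(v+.5)/1.5-.5)
print(plane(W,w(380,320),.112))
E
python3 -m creep '[[[-0.1,-0.15,0.5],[0,-0.03,0],1],[[0,0,1.2],[0,0,0],1],[[0,0,1.2],[0,0,0],1],[[0,0,0.4],[0,0,0],1],[[0,0,0],[0,0,0],1],[[0,0,0],[0,0,0],1]]'; python3 m.py -.1001 -.0274 .108
```

```text
[ 0.4755 -0.1193  0.112 ]
time: 11.1
position: [0.4756, -0.119, 0.1194]
tool_rot: [0.119, 0.055, 0.991, -0.006]
contact_force: [0.3, 0.7, 0.8]
width: 0.0005
t 11.1 mach -0.0999 -0.0273 0.1194 F [0.3202 0.6825 0.7981] rotvec err
[[-0.9657  0.1113  0.2347]
 [ 0.1084  0.9938 -0.0253]
 [-0.236   0.001  -0.9718]]
tool shift cm [ 0.2846 -0.0104  1.1049]
```

```bash
python3 -m creep '[[[0.2,0,0.4],[0,0,0],1],[[0,0,0.3],[0,0,0],1],[[0,0,0.2],[0,0,0],1],[[0,0,0],[0,0,0],1],[[0,0,0],[0,0,0],1]]'; python3 m.py | head -1
```

```text
time: 11.52
position: [0.4759, -0.1191, 0.1106]
tool_rot: [0.119, 0.055, 0.991, -0.006]
contact_force: [-1.5, 1.2, 1.8]
width: 0.0001
t 11.5167 mach -0.0997 -0.0274 0.1106 F [-1.529   1.1673  1.7558] rotvec err
```

```bash
python3 -m creep '[[[0,0,0.15],[0,0,0],1],[[0,0,0.15],[0,0,0],1],[[0,0,0],[0,0,0],1],[[0,0,0],[0,0,0],1]]'; python3 m.py | head -1
```

```text
time: 11.85
position: [0.4766, -0.1192, 0.1082]
tool_rot: [0.119, 0.055, 0.991, -0.006]
contact_force: [-6.8, 2.1, 9.2]
width: 0.0001
t 11.85 mach -0.099 -0.0274 0.1082 F [-6.7761  2.0956  9.1875] rotvec err
```

```bash
python3 -m creep '[[[0,0,0.1],[0,0,0],1],[[0,0,0],[0,0,0],1],[[0,0,0],[0,0,0],1],[[0,0,0],[0,0,0],1],[[0,0,0],[0,0,0],1]]'; python3 m.py | head -1;python3 look.py 10 side wrist
```

```text
time: 12.27
position: [0.4768, -0.1192, 0.108]
tool_rot: [0.119, 0.055, 0.991, -0.006]
contact_force: [-14.8, 3.6, 19.6]
width: 0.0004
t 12.2667 mach -0.0988 -0.0274 0.108 F [-14.8392   3.5663  19.5914] rotvec err
12.2667 [ 0.4768 -0.1192  0.108 ] [ 0.1194  0.0554  0.9913 -0.0064] [-14.8392   3.5663  19.5914] 0.0003620148637300625
```

View pics/wrist10.png

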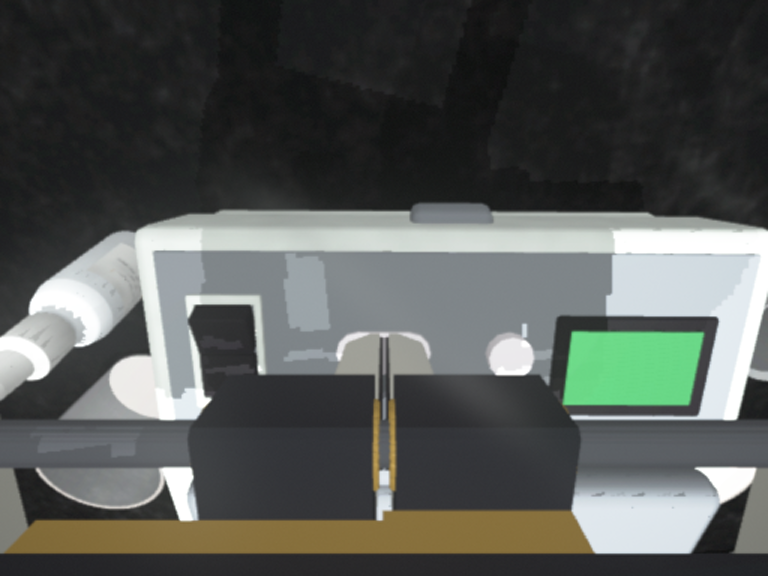

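View pics/side10.png

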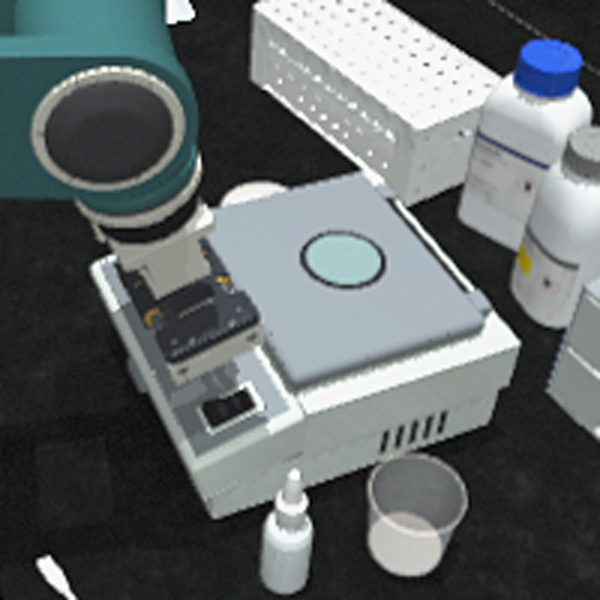

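The key is at its hard stop (z=0.108, 3 mm proud). The lid is shut and untouched, the rocker is on and the round key is up. I'll hold briefly and hand in.

```bash
python3 -m creep '[[[0,0,0],[0,0,0],1],[[0,0,0],[0,0,0],1],[[0,0,0],[0,0,0],1],[[0,0,0],[0,0,0],1]]' && python3 -c "
from station import *
print(finish_job())"
```

```text
time: 12.7
position: [0.4768, -0.1192, 0.108]
tool_rot: [0.119, 0.055, 0.991, -0.006]
contact_force: [-14.5, 3.5, 18.9]
width: 0.0005
the job is handed in; nothing more can be done
None
```

I switched the centrifuge on with the lid up and pushed the lid shut from outside until the latch held it. I handed in at 12.7 s of the 51 s, still holding the oblong key down. No verdict was reported.

| Check | What I saw |
|---|---|
| Rocker on | It met a hard stop at z = 0.1126, against 0.1125 expected. Before and after pictures show the rear end down, and the last picture shows it still on. |
| Lid latched | It stopped at z = 0.137, the shut height, and stayed shut after I lifted off. The latch and release values themselves could not be read. |
| Oblong key held | The fingertips sit at z = 0.108, about 3 mm proud of the panel, with a steady push of about 24 N in total. |
| Round key and surroundings | In the last pictures the round key looks up and the hand is clear of the lid. The bottle and cup are where they stood. I did not measure the other loose things, but nothing went near them. |

Two readings disagreed with what I expected:
- **Position estimates:** the wrist camera and the top/side cameras differed by 2–4 mm. I used values in between, and the contact heights came out right.
- **Sideways force:** pressing the rocker, lid and key gave 12–18 N along x as well as the downward push. I took this for friction and position error at the hard stops.

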